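# Feed the detector head through the chamber flap

## Robot

A 6-joint arm with a two-finger parallel gripper is mounted at the origin on the work surface. World frame = base frame: x ahead of the robot, y to its left, z up, the work surface at z = 0. Lengths are in m, angles in rad, forces in N, time in s.
With the tool pointing down it reaches from about 0.275 to 0.85 m from the base axis. Payload 19 kg.
Tool frame: the origin (TCP) lies on the centre line of the jaws, within the pads' length; the fingertips stand nose_length ahead of it and the grasp point (between the pads) lies 5 mm behind it (nose_length is the distance from the TCP to the fingertips, in m); z points along the fingers, y is the direction in which the jaws open and shut (so a half turn about z gives the same grasp; the last joint's range is limited). The gripper opens to 85 mm and grips with 20 to 120 N. Pads are 22 mm wide; open, the fingers measure 114 mm over their backs; the gripper's body (76 mm by 85 mm) begins 54 mm behind the grasp point. The pads swing forward as they close: fully open they stand 13 mm farther back than shut.
Start: joints at [1.068, 0.15, 1.437, -0, 1.554, -0.134], TCP at [0.207, 0.536, 0.219] pointing down, gripper open.
Joint ranges: [-2.8, 2.8], [-0.68, 2.1], [0.12, 2.68], [-1.39, 4.53], [0.16, 2.79], [-2.81, 2.81]. Speed limits (rad/s): [1.89, 1.89, 2.22, 3.01, 3.01, 3.01].

## Interface

Orientations are given as [roll, pitch, yaw] about the fixed x, y, z axes, in that order (R = Rz(yaw) Ry(pitch) Rx(roll)).
In Python, from bench import * gives the robot as it stands.
- The arm moves only by the tool carry_out, never from a script. Its argument "motion" is one flat list of numbers, 7 for each row, row after row: the turn, a rotation vector about the tool's x, y, z scaled (see below), then the shift along the tool's x, y, z scaled (see below), then the closure, from 0 (fully open) to 1 (shut). In form: [wx, wy, wz, dx, dy, dz, claw, wx, wy, wz, dx, dy, dz, claw, ...]. A call has 1 to 12 rows; each row shifts and turns the commanded pose from where the row before left it, along the tool's axes as they then stand; what a row does not reach is not made up. The controller multiplies each number of a shift by 0.02 m and each number of a turn by 8 degrees. A row lasts 1/8 s, in which the tool goes at most 62.5 mm and 10.7 degrees, less where a joint would pass 70% of its speed; a pose out of reach is approached as far as the arm can. A call with a number of a shift or a turn outside -1 to 1 is refused whole. A call with a gripper value outside its range is refused whole. The fingers move at their own pace and stop on an object; "force" is the grip in N (left out, the last holds). Time passes only in rows, so rows that do not move let the fingers close. It gives the time, the measured TCP pose, the force and the opening at its end, in the units of the state.
- get_obs(): the state, without advancing time (a new reading comes with each control period).
- capture(name): name is "scene" or "side" or "wrist"; returns the picture (420x560x3 uint8, red, green, blue); there is no depth.
- calibration(name): a dict with "fx", "fy", "cx", "cy" (pixels), "rvec" (rotation vector, rad) and "tvec" (3), from world to camera coordinates, as OpenCV has them. Camera axes: x right, y down, z forward; pixel columns grow to the right and rows downward; lengths in m; the calibration is good to about 2 mm. A picture is of the moment at which its call begins: read the wrist's pose just before it. calibration takes no time and is no camera call; for the wrist camera it gives the pose at the moment of the call.
- sign_off(): hands the job in, once; it reports no verdict.
The state is a dict: "time_s": time; "joint_positions": joint angles; "joint_velocities": joint speeds; "joint_efforts": joint torques, N m; "tcp_pos": TCP position; "tool_rot": TCP orientation; "force": force on the tool from outside, world axes, zero at the start; "moment": the same for the moment, N m; "width": finger opening in m.
Only numpy, scipy, OpenCV 4.12 (cv2) and the standard library are available. Lean on these libraries where they do the work, as an engineer would, in place of code of your own. Each camera call takes 0.05 s, during which the arm holds its last target.

## Task

Feed the black detector head into the measuring chamber: slide it over the apron with the fingertips into line with the entrance, push it on against the hanging orange flap and through, until it slides down the chute inside, then draw the fingers back so that the flap hangs fully shut again. Only push the head, never lift it, and leave the silver head and the other loose things where they are.

Things in the scene. Friction and masses are not known exactly. Their poses are not given: they have to be found in the camera images.
- chamber: Fixed white measuring chamber (200 mm wide, x 0 to 161, top 116 mm above the table) with a loading apron before it. Origin: at table level below the closed flap, on the middle line; x points into the chamber (feeding direction), y left, z up. Apron: level polished deck 60 mm above the table, x -190 to 0, y -140 to 140. All offsets here are in mm in this frame.
- threshold (a point): Point on the deck, 60 mm above the table, mid-entrance below the closed flap; chamber axes. Entrance 64 mm wide, solid white housings to both sides (front at x = 0). Two yellow funnel guides, 4 mm thick, 10 mm high, stand on the deck from y = +-58 at x = -58 to y = +-34 at x = -2 (centre lines).
- chute_top (a point): Where the deck ends and the chute begins, 15 mm inside the flap, 60 mm above the table. The slick chute falls 20 degrees from here to an end wall at chamber x = 155; the head slides down by itself once its middle is past this point (its back face then still 15 mm outside the flap).
- hinge (a point): Middle of the steel hinge rod of the flap, 8 mm thick, along the chamber's y, across the top of the entrance, 114 mm above the table; 50 mm clear between rod and deck. Behind it a transparent amber roof, top 116 mm above the table, covers the chute.
- flap (a joint): Orange gravity flap, 64 mm wide, 3 mm thick, hung on the hinge rod across the top of the entrance; it reaches to 2 mm above the deck. Value in rad: 0 hanging shut, grows as it swings into the chamber (at most 1.5); it weighs 25 g, opens inward only and falls shut by itself when nothing is in its way.
- flap_edge (a point): Middle of the flap's lower edge; moves with the flap.
- black_head: Detector head to be fed: loose black block with a grey ring on top, 60 (its x) x 50 (its y) x 36 mm high, about 0.25 kg. It starts on one side of the apron, about 90 mm left or right of the middle line, its x roughly along the chamber's x (within 0.3 rad). Origin: centre of its underside, z up.
- silver_head: Detector head that stays where it is: the same block in bare aluminium, on the other side of the apron. Origin: centre of its underside.
- wipe_jar: Bystander: jar with blue cap, 52 mm diameter, 60 high, beside the chamber's left housing on the table. Origin: centre of its underside.
- lens_tube: Bystander: dark lens tube standing upright, 38 mm diameter, 46 high, beside the chamber's right housing on the table. Origin: centre of its underside.
- handpiece: Bystander: white laser handpiece lying on the table at the right, 222 mm long, round head 84 mm wide and 38 high. Origin: on its underside, 30 mm behind the centre of the round head.
- screwdriver: Bystander: screwdriver lying on the table at the right. Origin: on its underside.
- filter_case: Bystander: flat grey filter case with a green disc, 70 x 70 x 23 mm, on the table at the left. Origin: centre of its underside.
Not all that is in view belongs to the job. There is more than one size of the black_head; the one meant has the size given above.

How it is judged:
On the way:
1. the head, lined up with the entrance, pushes the flap inward (value of joint flap above 0.35 rad and x of black_head in the frame of chamber above -0.05 m and z of black_head in the frame of chamber below 0.068 m), for 0.05 s.
At the end, for the whole second after the job is handed in: The black head lies upright and at rest at the bottom of the chute inside the chamber (origin more than 90 mm past the flap), the flap hangs shut within 0.06 rad, the silver head is within 20 mm and the other loose things within 30 mm of where they started (x of black_head in the frame of chamber between 0.09 and 0.155 m and y of black_head in the frame of chamber between -0.04 and 0.04 m and height (world z) of black_head below 0.045 m and angle between black_head's own z axis and vertical below 0.5 rad and linear speed of black_head below 0.02 m/s and value of joint flap below 0.06 rad and distance of silver_head from where it was at the start of the episode below 0.02 m and distance of each of wipe_jar, lens_tube, handpiece, screwdriver, filter_case from where it was at the start of the episode below 0.03 m); the robot touches nothing.
It fails at once if the black head is lifted more than 8 mm off the apron (height (world z) of black_head above 0.068 m).
It fails at once if the black head is tipped over (angle between black_head's own z axis and vertical above 0.7 rad).
It fails at once if the silver head is moved more than 20 mm (distance of silver_head from where it was at the start of the episode above 0.02 m).
It fails at once if another loose thing is moved more than 30 mm (distance of any of wipe_jar, lens_tube, handpiece, screwdriver, filter_case from where it was at the start of the episode above 0.03 m).
It also fails if it takes over 56 s, if anything falls off the work surface, if the arm or the gripper's body presses on something with over 40 N, if the wrist force passes 120 N, or if a joint passes its speed limit or range.

## Working session

There is one attempt and no reset: what is moved stays moved. The work goes in short steps, Python scripts to look and compute and a tool call to move; the robot and the scene stay as the last step left them, time stands still between calls to the robot, and variables do not carry over. Pictures are saved under pics/ and viewed, and the job is handed in when it is done.

Besides the shell and the picture viewer there is one more tool, called after ">>>" by a JSON object that holds its "api" and its "payload", one argument or row to a line. carry_out: Moves the arm, as the interface text tells. Shifts and turns lie within -1 to 1; 1 stands for 0.02 m of shift or 8 degrees of turn. Its arguments: {"type":"object","properties":{"motion":{"type":"array"},"force":{"type":"number"}},"required":["motion"]}

```bash
ls; mkdir -p pics
python3 - <<'E'
from bench import *
import cv2
print(get_obs())
for n in("scene","side","wrist"):
    c=calibration(n);print(n,c)
    cv2.imwrite(f"pics/a_{n}.png",capture(n)[:,:,::-1])
E
```

```text
pics
{'time_s': 0.0, 'joint_positions': array([ 1.06804940e+00,  1.50978025e-01,  1.43802597e+00, -8.73736785e-06,
        1.55379277e+00, -1.34023970e-01]), 'joint_velocities': array([ 0.00078267, -0.00101903, -0.0001354 , -0.00120398, -0.00078026,
        0.00029955]), 'joint_efforts': array([ 1.46736402e-04, -7.13015199e+01, -5.70893383e+01, -7.88150192e-05,
        8.30861478e-03, -2.21230590e-05]), 'tcp_pos': array([0.20715228, 0.53611121, 0.21868253]), 'tool_rot': array([-3.14039817e+00, -1.52239313e-04,  2.77286976e+00]), 'force': array([-0.79330891,  0.34409588,  0.10909456]), 'moment': array([ 0.03364299,  0.00582276, -0.01219785]), 'width': 0.08514140848591344}
scene {'fx': 403.64373323966083, 'fy': 403.64373323966083, 'cx': 273.2688570019386, 'cy': 209.9839175699884, 'rvec': array([ 1.89964395,  1.94093887, -0.53615235]), 'tvec': array([ 0.0330937 , -0.3997129 ,  1.40184904])}
side {'fx': 528.8371511812015, 'fy': 528.8371511812015, 'cx': 278.9758751774171, 'cy': 208.6457216171921, 'rvec': array([ 2.27366019, -0.38552754,  0.16761813]), 'tvec': array([-0.52580541,  0.18440457,  1.43905083])}
wrist {'fx': 365.544750992167, 'fy': 365.544750992167, 'cx': 279.5014359364066, 'cy': 211.40433788570695, 'rvec': array([-2.36925402, -1.62576327, -0.25343309]), 'tvec': array([-0.57325658, -0.04057842,  0.38004611])}
```

View pics/a_scene.png

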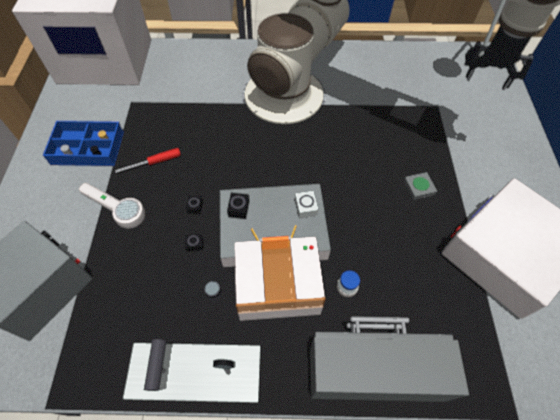

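View pics/a_side.png

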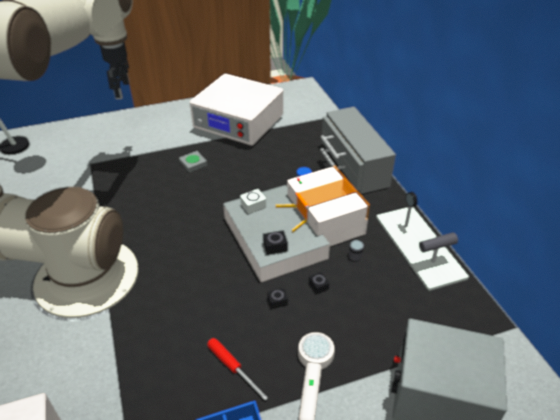

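View pics/a_wrist.png

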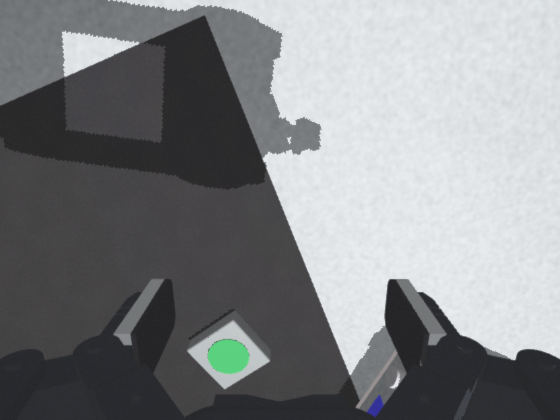

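The black head is on the apron at the robot's right (scene pixel ~(238,205)), the silver one is at the left, and two smaller black heads lie on the table. I'll zoom in to measure the chamber and head.

```bash
cat > h.py <<'E'
from bench import *
import cv2,numpy as np
def ray(n,uv,z,c=None):
    c=c or calibration(n);R,_=cv2.Rodrigues(c["rvec"]);t=np.array(c["tvec"])
    o=-R.T@t
    d=R.T@np.array([(uv[0]-c["cx"])/c["fx"],(uv[1]-c["cy"])/c["fy"],1.])
    return (o+d*(z-o[2])/d[2])
def proj(n,P,c=None):
    c=c or calibration(n)
    K=np.array([[c["fx"],0,c["cx"]],[0,c["fy"],c["cy"]],[0,0,1]])
    return cv2.projectPoints(np.array(P,float).reshape(-1,3),c["rvec"],c["tvec"],K,None)[0][:,0]
E
python3 - <<'E'
import cv2
a=cv2.imread("pics/a_scene.png")[170:330,200:370];cv2.imwrite("pics/b_scene.png",cv2.resize(a,None,fx=4,fy=3.75 if 0 else 4,interpolation=cv2.INTER_CUBIC)[:600])
a=cv2.imread("pics/a_side.png")[150:300,210:390];cv2.imwrite("pics/b_side.png",cv2.resize(a,None,fx=4,fy=4,interpolation=cv2.INTER_CUBIC))
E
```

```text
(no output)
```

View pics/b_scene.png

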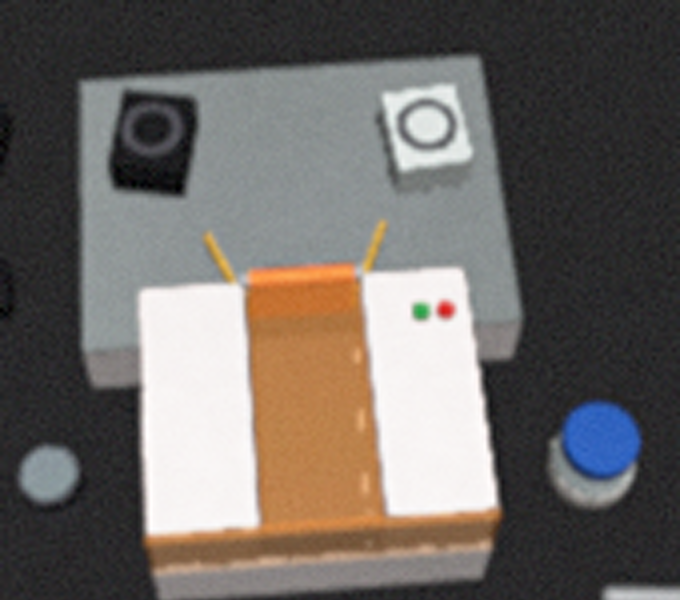

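View pics/b_side.png

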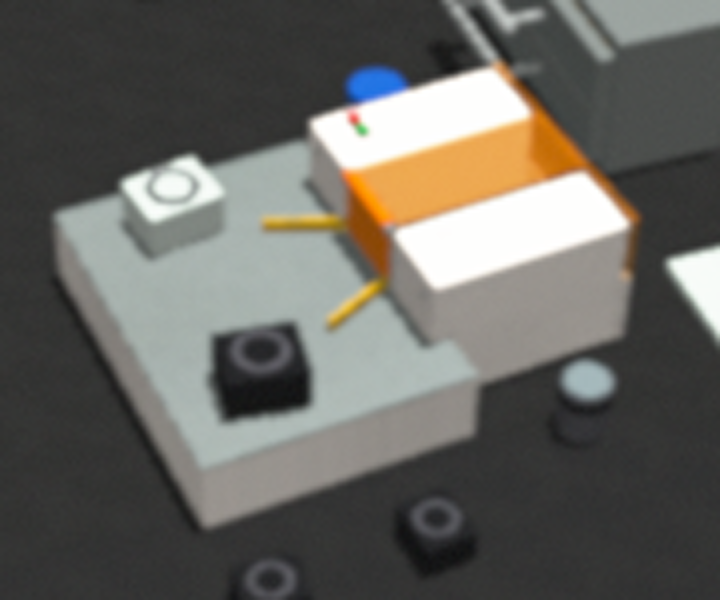

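```bash
cat > fit.py <<'E'
from h import *
from scipy.optimize import least_squares
S=lambda u,v:(200+u/4-.375,170+v/4-.375); D=lambda u,v:(210+u/4-.375,150+v/4-.375)
T=.116;A=.06
P=[("scene",(0,-.1,T),S(138,290)),("scene",(0,.1,T),S(464,268)),("scene",(.161,.1,T),S(498,512)),("scene",(.161,-.1,T),S(147,533)),
("scene",(-.19,-.14,A),S(80,82)),("scene",(-.19,.14,A),S(482,56)),("scene",(0,.14,A),S(522,320)),("scene",(0,-.14,A),S(88,352)),
("side",(0,.1,T),D(310,122)),("side",(0,-.1,T),D(437,290)),("side",(.161,-.1,T),D(632,215)),("side",(.161,.1,T),D(500,66)),
("side",(-.19,-.14,A),D(205,468)),("side",(-.19,.14,A),D(55,215)),("side",(0,-.14,A),D(478,378))]
C={n:calibration(n) for n in("scene","side")}
def W(p,L):
    c,s=np.cos(p[2]),np.sin(p[2]);L=np.array(L);return np.array([p[0]+c*L[0]-s*L[1],p[1]+s*L[0]+c*L[1],L[2]])
def res(p,sel=None):
    return np.concatenate([proj(n,W(p,L),C[n])[0]-uv for n,L,uv in P if sel is None or n==sel])
for sel in(None,"scene","side"):
    r=least_squares(res,[.5,0,0],args=(sel,),loss="soft_l1");print(sel,r.x);
    if sel is None: p=r.x;print(res(p).reshape(-1,2).round(1).tolist())
# black head top ring
for n,uv in(("scene",S(152,128)),("side",D(262,352))):
    w=ray(n,uv,.096,C[n]);d=w[:2]-p[:2];c,s=np.cos(p[2]),np.sin(p[2]);print(n,"black",w,"chamber",c*d[0]+s*d[1],-s*d[0]+c*d[1])
for n,uv in(("scene",S(427,125)),("side",D(172,186))):
    w=ray(n,uv,.096,C[n]);d=w[:2]-p[:2];c,s=np.cos(p[2]),np.sin(p[2]);print(n,"silver",w,"chamber",c*d[0]+s*d[1],-s*d[0]+c*d[1])
E
python3 fit.py
```

```text
None [ 0.61932601 -0.01567918  0.09912878]
[[-0.3, 0.3], [-0.1, 0.1], [0.8, 2.9], [-0.6, 4.4], [-0.3, 1.1], [-1.1, 1.1], [-1.1, -4.1], [-1.7, -4.3], [-0.7, -1.7], [-0.8, -2.0], [1.2, 0.2], [-0.7, -1.6], [-0.8, -0.4], [-0.5, -0.9], [-5.1, 0.1]]
scene [ 0.61716456 -0.01444444  0.09459063]
side [ 0.62022076 -0.01937489  0.10343362]
scene black [ 0.4996875  -0.11618146  0.096     ] chamber -0.12899752997753883 -0.08816868232920298
side black [ 0.50409033 -0.12095286  0.096     ] chamber -0.12508852282673474 -0.09335239466519729
scene silver [0.49351177 0.0651663  0.096     ] chamber -0.11719558865335988 0.09289998978213503
side silver [0.49745971 0.06241781 0.096     ] chamber -0.11353903833349711 0.08977427780316416
```

```bash
python3 - <<'E'
s=open('fit.py').read()
s=s.replace('("scene",(.161,.1,T),S(498,512)),("scene",(.161,-.1,T),S(147,533)),','').replace(',("scene",(0,.14,A),S(522,320)),("scene",(0,-.14,A),S(88,352))','').replace(',("side",(0,-.14,A),D(478,378))','').replace('("side",(.161,-.1,T),D(632,215)),("side",(.161,.1,T),D(500,66)),','')
s+='''
'''
open('fit.py','w').write(s)
E
python3 fit.py
```

```text
None [ 0.61920316 -0.01665397  0.09606208]
[[-0.7, 0.2], [-0.5, 0.2], [-0.5, 0.9], [-1.2, 1.2], [-0.6, -1.5], [-0.8, -1.7], [-1.0, -0.2], [-0.4, -0.8]]
scene [ 0.61765125 -0.01507207  0.09402778]
side [ 0.61965874 -0.02156257  0.09522475]
scene black [ 0.4996875  -0.11618146  0.096     ] chamber -0.12851075896631317 -0.08760535971862886
side black [ 0.50409033 -0.12095286  0.096     ] chamber -0.12458587329759448 -0.09277705992019351
scene silver [0.49351177 0.0651663  0.096     ] chamber -0.11726415674223797 0.09349865397956618
side silver [0.49745971 0.06241781 0.096     ] chamber -0.11359803799050211 0.09038417024781524
```

Run:
```python
import bench;print([x for x in dir(bench) if x[0]!='_'])
from h import *
from scipy.spatial.transform import Rotation as Ro
o=get_obs();c=calibration("wrist");R,_=cv2.Rodrigues(c["rvec"]);cp=-R.T@c["tvec"]
Rt=Ro.from_euler('xyz',o['tool_rot']).as_matrix()
print("cam in tool",Rt.T@(cp-o['tcp_pos']),"axes in tool\n",(Rt.T@R.T).round(3))
# head overlay
p=[.6175,-.0155,.0945]
def ch(p,L):
    c,s=np.cos(p[2]),np.sin(p[2]);return [p[0]+c*L[0]-s*L[1],p[1]+s*L[0]+c*L[1],L[2]]
for n,off,(u0,v0) in(("scene",(.61765,-.01507,.095),(200,170)),("side",(.61966,-.02156,.095),(210,150))):
    tiles=[]
    for yaw in(-.2,-.1,0,.1,.2,.3):
        a=cv2.imread(f"pics/a_{n}.png");a=cv2.resize(a,None,fx=8,fy=8,interpolation=cv2.INTER_CUBIC)
        cen=np.array(ch(off,(-.126,-.089,0)))
        b=[ch((cen[0],cen[1],yaw),(x,y,.06+z)) for z in(.0,.036) for x,y in((-.03,-.025),(.03,-.025),(.03,.025),(-.03,.025))]
        q=((proj(n,b)+.5)*8).astype(int)
        cv2.polylines(a,[q[:4]],True,(0,255,255),1);cv2.polylines(a,[q[4:]],True,(0,255,0),1)
        m=q.mean(0).astype(int);t=a[m[1]-130:m[1]+130,m[0]-130:m[0]+130];cv2.putText(t,str(yaw),(5,20),0,.6,(0,0,255));tiles.append(t.copy())
    cv2.imwrite(f"pics/c_{n}.png",np.vstack([np.hstack(tiles[:3]),np.hstack(tiles[3:])]))
```

```text
['MotionError', 'calibration', 'capture', 'get_obs', 'nose_length', 'sign_off']
cam in tool [ 0.07810104 -0.00123263 -0.15466407] axes in tool
 [[ 0.001 -0.952 -0.306]
 [ 1.     0.001 -0.   ]
 [ 0.    -0.306  0.952]]
```

View pics/c_scene.png

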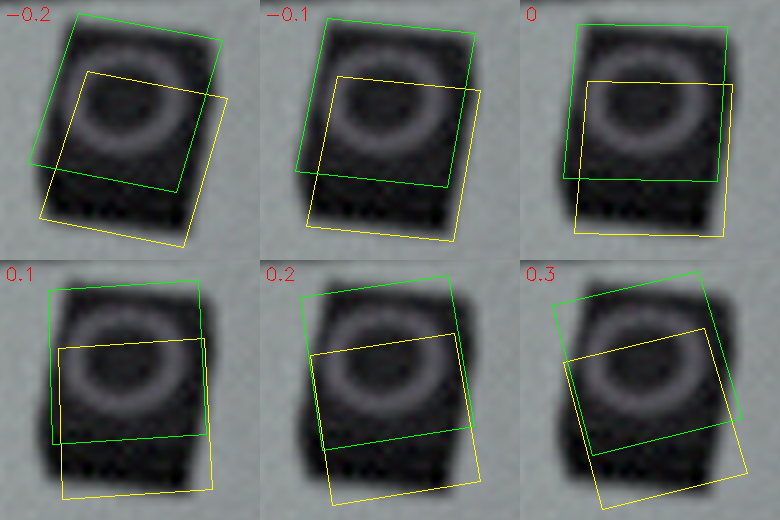

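View pics/c_side.png

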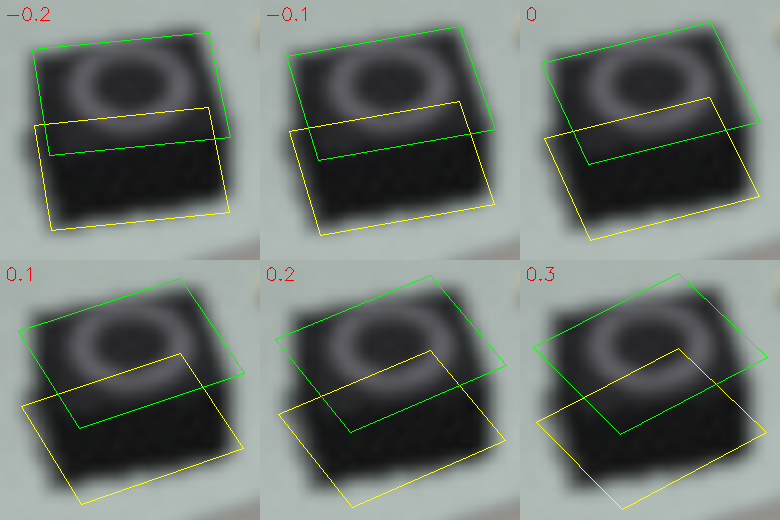

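>>> {"api": "carry_out", "payload": {
  "motion": [0,0,0.99,0,0,0,0.6,0,0,0.99,0,0,0,0.6,0,0,0.99,0,0,0,0.6,0,0,0.99,0,0,0,0.6,0,0,0.99,0,0,0,0.6,0,0,0.99,0,0,0,0.6,0,0,0.99,0,0,0,0.6,0,0,0.99,0,0,0,0.6],
  "force": 20
}}

```text
time_s: 1.15
tcp_pos: [0.2073, 0.5362, 0.219]
tool_rot: [-3.141, 0.001, 1.662]
force: [-0.4, -0.5, -0.3]
width: 0.0341
```

```bash
cat >> h.py <<'E'
CH=[.6185,-.0170,.095]
from scipy.spatial.transform import Rotation as Ro
def toW(L,p=CH):
    c,s=np.cos(p[2]),np.sin(p[2]);return np.array([p[0]+c*L[0]-s*L[1],p[1]+s*L[0]+c*L[1],L[2]])
def toC(w,p=CH):
    c,s=np.cos(p[2]),np.sin(p[2]);d=w[0]-p[0],w[1]-p[1];return np.array([c*d[0]+s*d[1],-s*d[0]+c*d[1],w[2]])
def st():
    o=get_obs();nl=nose_length() if callable(nose_length) else nose_length
    print("t",o['time_s'],"yaw-ch",o['tool_rot'][2]-CH[2],"rp",o['tool_rot'][:2],"chTCP",toC(o['tcp_pos']).round(4),"w",o['width'].round(4),"F",o['force'].round(1),"nose",nl,"tipz",o['tcp_pos'][2]-nl)
    return o
def goto(L):
    o=get_obs();Rt=Ro.from_euler('xyz',o['tool_rot']).as_matrix();print("units",(Rt.T@(toW(L)-o['tcp_pos'])/.02).round(2))
E
python3 - <<'E'
from h import *
st();goto((-.09,-.06,.219))
E
```

```text
Traceback (most recent call last):
  File "h.py", line 20, in st
    print("t",o['time_s'],"yaw-ch",o['tool_rot'][2]-CH[2],"rp",o['tool_rot'][:2],"chTCP",toC(o['tcp_pos']).round(4),"w",o['width'].round(4),"F",o['force'].round(1),"nose",nl,"tipz",o['tcp_pos'][2]-nl)
                                                                                                                        ^^^^^^^^^^^^^^^^
AttributeError: 'float' object has no attribute 'round'
```

```bash
sed -i "s/o\['width'\].round(4)/round(o['width'],4)/" h.py
python3 - <<'E'
from h import *
st();goto((-.09,-.06,.219))
E
```

```text
t 1.15 yaw-ch 1.567305177253451 rp [-3.14128349e+00  5.13459852e-04] chTCP [-0.3569  0.5897  0.219 ] w 0.0341 F [-0.4 -0.5 -0.3] nose 0.014 tipz 0.20501280613880118
units [-3.244e+01  1.346e+01  1.000e-02]
```

>>> {"api": "carry_out", "payload": {
  "motion": [0,0,0,-0.98,0.41,0,0.6,0,0,0,-0.98,0.41,0,0.6,0,0,0,-0.98,0.41,0,0.6,0,0,0,-0.98,0.41,0,0.6,0,0,0,-0.98,0.41,0,0.6,0,0,0,-0.98,0.41,0,0.6,0,0,0,-0.98,0.41,0,0.6,0,0,0,-0.98,0.41,0,0.6,0,0,0,-0.98,0.41,0,0.6,0,0,0,-0.98,0.41,0,0.6,0,0,0,-0.98,0.41,0,0.6]
}}

```text
time_s: 2.52
tcp_pos: [0.3182, 0.3289, 0.2194]
tool_rot: [3.141, -0.0, 1.667]
force: [-0.7, 1.3, 0.1]
width: 0.0343
```

>>> {"api": "carry_out", "payload": {
  "motion": [0,0,0,-0.98,0.41,0,0.6,0,0,0,-0.98,0.41,0,0.6,0,0,0,-0.98,0.41,0,0.6,0,0,0,-0.98,0.41,0,0.6,0,0,0,-0.98,0.41,0,0.6,0,0,0,-0.98,0.41,0,0.6,0,0,0,-0.98,0.41,0,0.6,0,0,0,-0.98,0.41,0,0.6,0,0,0,-0.98,0.41,0,0.6,0,0,0,-0.98,0.41,0,0.6,0,0,0,-0.98,0.41,0,0.6]
}}

```text
time_s: 3.9
tcp_pos: [0.4283, 0.1229, 0.2194]
tool_rot: [3.141, 0.0, 1.667]
force: [0.7, -0.8, 0.6]
width: 0.0341
```

>>> {"api": "carry_out", "payload": {
  "motion": [0,0,0,-0.98,0.41,0,0.6,0,0,0,-0.98,0.41,0,0.6,0,0,0,-0.98,0.41,0,0.6,0,0,0,-0.98,0.41,0,0.6,0,0,0,-0.98,0.41,0,0.6,0,0,0,-0.98,0.41,0,0.6,0,0,0,-0.98,0.41,0,0.6,0,0,0,-0.98,0.41,0,0.6,0,0,0,-0.98,0.41,0,0.6,0,0,0,-0.98,0.41,0,0.6,0,0,0,-0.98,0.41,0,0.6,0,0,0,0,0,0,0.6]
}}

```text
time_s: 5.4
tcp_pos: [0.5393, -0.083, 0.2189]
tool_rot: [-3.141, -0.0, 1.666]
force: [-0.3, 1.0, 0.2]
width: 0.0338
```

Run:
```python
from h import *
st();c=calibration("wrist");im=capture("wrist")
import pickle;pickle.dump(c,open("w1.pkl","wb"))
cv2.imwrite("pics/d_wrist.png",im[:,:,::-1])
```

```text
t 5.4 yaw-ch 1.5706000798667625 rp [-3.14095681e+00 -2.64533188e-05] chTCP [-0.0851 -0.0582  0.2189] w 0.0338 F [-0.3  1.   0.2] nose 0.014 tipz 0.20490348402166636
```

View pics/d_wrist.png

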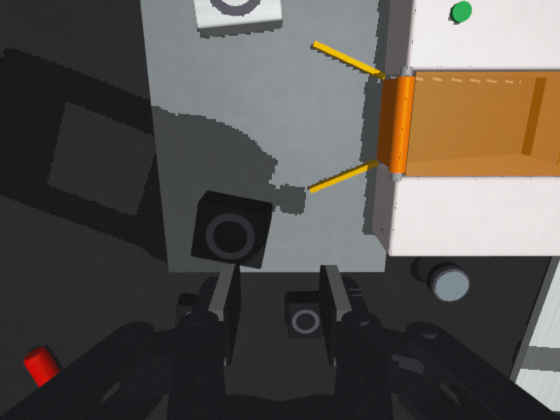

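Run:
```python
from h import *
import pickle;c=pickle.load(open("w1.pkl","rb"))
for nm,uv,z in(("guideL tip(-58,58)",(314,44),.07),("guideR tip(-58,-58)",(311,190),.07),("corner(-190,-140)",(169,272),.06),("hingeL(0,32)",(408,73),.116),("hingeR(0,-32)",(397,175),.116),("chcorner(0,-100)",(393,256),.116),("ring",(231,237),.096),
 ("b1",(208,191),.096),("b2",(272,207),.096),("b3",(262,268),.096),("b4",(192,257),.096)):
    w=ray("wrist",uv,z,c);print(nm,w.round(4),toC(w).round(4))
```

```text
guideL tip(-58,58) [0.5543 0.0322 0.07  ] [-0.0592  0.055   0.07  ]
guideR tip(-58,-58) [ 0.566  -0.0817  0.07  ] [-0.0584 -0.0594  0.07  ]
corner(-190,-140) [ 0.4423 -0.1771  0.06  ] [-0.1906 -0.1426  0.06  ]
hingeL(0,32) [0.6148 0.0149 0.116 ] [-0.0006  0.0321  0.116 ]
hingeR(0,-32) [ 0.6209 -0.0533  0.116 ] [-0.0011 -0.0364  0.116 ]
chcorner(0,-100) [ 0.6301 -0.1163  0.116 ] [ 0.0021 -0.0999  0.116 ]
ring [ 0.5029 -0.1207  0.096 ] [-0.1249 -0.0923  0.096 ]
b1 [ 0.4828 -0.0837  0.096 ] [-0.1414 -0.0536  0.096 ]
b2 [ 0.5339 -0.092   0.096 ] [-0.0913 -0.0667  0.096 ]
b3 [ 0.5303 -0.1462  0.096 ] [-0.1    -0.1203  0.096 ]
b4 [ 0.4716 -0.1417  0.096 ] [-0.1581 -0.1102  0.096 ]
```

```bash
sed -i "s/-.0170,.095/-.0185,.095/" h.py
python3 - <<'E'
from h import *
st();goto((-.125,-.148,.080))
E
```

```text
t 5.45 yaw-ch 1.571088001532907 rp [-3.14097668e+00 -2.64313523e-04] chTCP [-0.0852 -0.0558  0.219 ] w 0.0338 F [-0.5 -0.1  0.4] nose 0.014 tipz 0.20499948906062598
units [-4.61 -1.99  6.95]
```

>>> {"api": "carry_out", "payload": {
  "motion": [0,0,0,-0.92,-0.4,0,0.6,0,0,0,-0.92,-0.4,0,0.6,0,0,0,-0.92,-0.4,0,0.6,0,0,0,-0.92,-0.4,0,0.6,0,0,0,-0.92,-0.4,0,0.6,0,0,0,0,0,0.9,0.6,0,0,0,0,0,0.9,0.6,0,0,0,0,0,0.9,0.6,0,0,0,0,0,0.9,0.6,0,0,0,0,0,0.9,0.6,0,0,0,0,0,0,0.6]
}}

```text
time_s: 6.82
tcp_pos: [0.5072, -0.1765, 0.1277]
tool_rot: [-3.14, -0.001, 1.667]
force: [0.1, -0.5, 1.0]
width: 0.0338
```

Run:
```python
from h import *
st();c=calibration("wrist");im=capture("wrist")
cv2.imwrite("pics/e_wrist.png",im[:,:,::-1])
```

```text
t 6.825 yaw-ch 1.5721410659552169 rp [-3.13950360e+00 -1.20177441e-03] chTCP [-0.1258 -0.1468  0.1277] w 0.0338 F [ 0.1 -0.5  1. ] nose 0.014 tipz 0.11372175798564209
```

View pics/e_wrist.png

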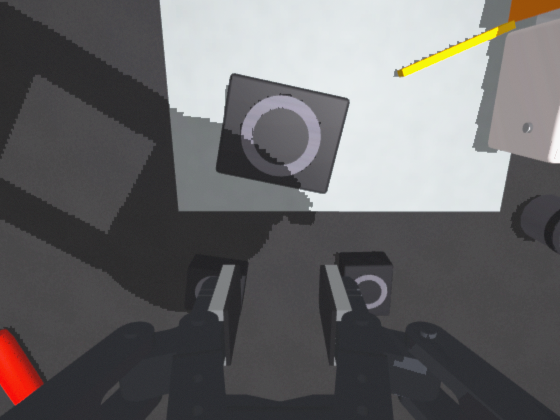

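The fingers stand clear outside the head's right face; the head is yawed about -0.2. I'll descend the rest of the way, then push left.

>>> {"api": "carry_out", "payload": {
  "motion": [0,0,0,0,0,0.8,0.6,0,0,0,0,0,0.8,0.6,0,0,0,0,0,0.75,0.6,0,0,0,0,0,0,0.6]
}}

```text
time_s: 7.38
tcp_pos: [0.5071, -0.1766, 0.0808]
tool_rot: [-3.14, -0.001, 1.667]
force: [0.5, 0.1, 1.1]
width: 0.0342
```

Run:
```python
from h import *
st();goto((-.125,-.036,.080))
```

```text
t 7.375 yaw-ch 1.5718787070347193 rp [-3.13957239e+00 -1.19697032e-03] chTCP [-0.1259 -0.1469  0.0808] w 0.0342 F [0.5 0.1 1.1] nose 0.014 tipz 0.06682657443980829
units [5.54 0.05 0.05]
```

>>> {"api": "carry_out", "payload": {
  "motion": [0,0,0,0.2,0,0,0.6,0,0,0,0.2,0,0,0.6,0,0,0,0.2,0,0,0.6,0,0,0,0.2,0,0,0.6,0,0,0,0.2,0,0,0.6,0,0,0,0.2,0,0,0.6,0,0,0,0.2,0,0,0.6,0,0,0,0.2,0,0,0.6,0,0,0,0.2,0,0,0.6,0,0,0,0.2,0,0,0.6,0,0,0,0.2,0,0,0.6,0,0,0,0.1,0,0,0.6]
}}

```text
time_s: 8.88
tcp_pos: [0.5033, -0.1309, 0.0823]
tool_rot: [-3.142, 0.0, 1.667]
force: [0.2, -2.1, 0.6]
width: 0.0342
```

Run:
```python
from h import *
st();c=calibration("wrist");im=capture("wrist")
cv2.imwrite("pics/f_wrist.png",im[:,:,::-1])
```

```text
t 8.875 yaw-ch 1.572100371766174 rp [-3.14154805e+00  1.02618709e-04] chTCP [-0.1253 -0.101   0.0823] w 0.0342 F [ 0.2 -2.1  0.6] nose 0.014 tipz 0.06834701872174712
```

View pics/f_wrist.png

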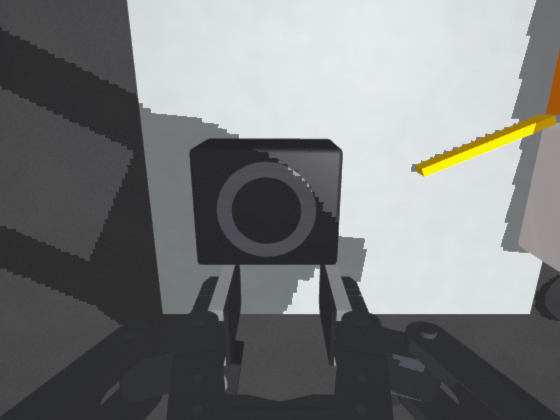

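The head now sits square against both fingertips (ring at (266,210)).

Run:
```python
from h import *
o=st();c=calibration("wrist")
for uv in((266,209),(198,264),(337,264),(192,152),(341,150)): print(toC(ray("wrist",uv,.096,c)).round(4))
```

```text
t 8.925 yaw-ch 1.572124047499817 rp [-3.14152921e+00  1.06845078e-06] chTCP [-0.1253 -0.1009  0.0823] w 0.0339 F [ 1.2 -1.1  0.6] nose 0.014 tipz 0.06833198787353027
[-0.131 -0.068  0.096]
[-0.1602 -0.0926  0.096 ]
[-0.1011 -0.0925  0.096 ]
[-0.1593 -0.0451  0.096 ]
[-0.102  -0.0442  0.096 ]
```

>>> {"api": "carry_out", "payload": {
  "motion": [0,0,0,0.25,0,0,0.6,0,0,0,0.35,0,0,0.6,0,0,0,0.35,0,0,0.6,0,0,0,0.35,0,0,0.6,0,0,0,0.35,0,0,0.6,0,0,0,0.35,0,0,0.6,0,0,0,0.35,0,0,0.6,0,0,0,0.35,0,0,0.6,0,0,0,0.3,0,0,0.6,0,0,0,0.2,0,0,0.6,0,0,0,0.1,0,0,0.6,0,0,0,0,0,0,0.6]
}}

```text
time_s: 10.42
tcp_pos: [0.497, -0.0653, 0.0823]
tool_rot: [-3.141, -0.0, 1.667]
force: [0.1, 0.8, 0.9]
width: 0.0345
```

Run:
```python
from h import *
st();c=calibration("wrist");im=capture("wrist")
import pickle;pickle.dump(c,open("w2.pkl","wb"))
cv2.imwrite("pics/g_wrist.png",im[:,:,::-1])
```

```text
t 10.425 yaw-ch 1.5720635022241514 rp [-3.14144665e+00 -8.32287069e-05] chTCP [-0.1254 -0.0351  0.0823] w 0.0345 F [0.1 0.8 0.9] nose 0.014 tipz 0.06826953028131623
```

View pics/g_wrist.png

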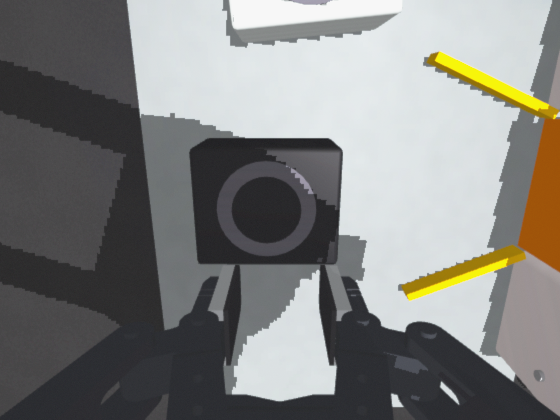

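Run:
```python
from h import *
o=st();c=calibration("wrist")
for nm,uv,z in(("head",(266,209),.096),("gL",(434,56),.07),("gR",(407,291),.07),("gLe",(556,112),.07),("gRe",(520,250),.07),("flapR",(520,243),.062)): print(nm,toC(ray("wrist",uv,z,c)).round(4))
```

```text
t 10.475 yaw-ch 1.5719522223356848 rp [-3.14136034e+00 -1.06494741e-04] chTCP [-0.1255 -0.0352  0.0822] w 0.0345 F [0.3 0.2 0. ] nose 0.014 tipz 0.06822737516420196
head [-0.1311 -0.0024  0.096 ]
gL [-0.0606  0.0573  0.07  ]
gR [-0.0598 -0.0548  0.07  ]
gLe [-0.0038  0.0345  0.07  ]
gRe [-0.0062 -0.0316  0.07  ]
flapR [-0.0013 -0.0312  0.062 ]
```

>>> {"api": "carry_out", "payload": {
  "motion": [0,0,0,0.1,0,0,0.6,0,0,0,0.08,0,0,0.6,0,0,0,0,0,0,0.6,0,0,0,-0.3,0,0,0.6,0,0,0,-0.7,0,0,0.6,0,0,0,0,0,-0.8,0.6,0,0,0,0,0,-0.8,0.6,0,0,0,0,0,-0.8,0.6,0,0,0,0,0,-0.8,0.6,0,0,0,0,0,-0.8,0.6,0,0,0,0,0,0,0.6]
}}

```text
time_s: 11.85
tcp_pos: [0.4991, -0.0819, 0.1637]
tool_rot: [3.14, 0.001, 1.667]
force: [-0.2, 0.4, -1.0]
width: 0.0341
```

>>> {"api": "carry_out", "payload": {
  "motion": [0,0,0.94,0,0,0,0.6,0,0,0.94,0,0,0,0.6,0,0,0.94,0,0,0,0.6,0,0,0.94,0,0,0,0.6,0,0,0.94,0,0,0,0.6,0,0,0.94,0,0,0,0.6,0,0,0.94,0,0,0,0.6,0,0,0.94,0,0,0,0.6,0,0,0.94,0,0,0,0.6,0,0,0.94,0,0,0,0.6,0,0,0.94,0,0,0,0.6,0,0,0.94,0,0,0,0.6]
}}

```text
time_s: 13.35
tcp_pos: [0.4983, -0.0817, 0.1616]
tool_rot: [-3.141, 0.001, 0.088]
force: [0.1, 1.0, -1.2]
width: 0.0343
```

Run:
```python
from h import *
st();c=calibration("wrist");goto((-.187,0,.16));im=capture("wrist")
cv2.imwrite("pics/i_wrist.png",im[:,:,::-1])
```

```text
t 13.35 yaw-ch -0.007271652954876889 rp [-3.14121537e+00  1.08323045e-03] chTCP [-0.1257 -0.0515  0.1616] w 0.0343 F [ 0.1  1.  -1.2] nose 0.014 tipz 0.14759281692419943
units [-3.09 -2.55  0.08]
```

View pics/i_wrist.png

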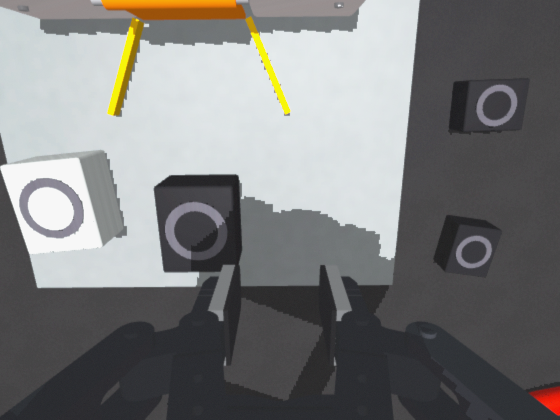

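Run:
```python
from h import *
o=st();c=calibration("wrist")
for nm,uv,z in(("head",(196,230),.096),("rl",(163,271),.096),("rr",(238,270),.096),("gL",(113,114),.07),("gR",(288,114),.07),("hL",(100,2),.114),("hR",(245,5),.114)): print(nm,toC(ray("wrist",uv,z,c)).round(4))
```

```text
t 13.4 yaw-ch -0.014177371736733974 rp [-3.14128291e+00  1.00359768e-03] chTCP [-0.1256 -0.0515  0.1616] w 0.0344 F [-0.3 -0.5  0.4] nose 0.014 tipz 0.14764502698062099
head [-0.1302  0.001   0.096 ]
rl [-0.1591  0.0255  0.096 ]
rr [-0.1591 -0.0247  0.096 ]
gL [-0.0585  0.0548  0.07  ]
gR [-0.0601 -0.0593  0.07  ]
hL [-0.0033  0.0335  0.114 ]
hR [-0.0056 -0.0375  0.114 ]
```

>>> {"api": "carry_out", "payload": {
  "motion": [0,0,-0.1,-0.8,0,0,0.6,0,0,0,-0.8,0,0,0.6,0,0,0,-0.8,-0.5,0,0.6,0,0,0,-0.7,-0.7,0,0.6,0,0,0,0,-0.7,0,0.6,0,0,0,0,-0.65,0,0.6,0,0,0,0,0,0,0.6]
}}

```text
time_s: 14.28
tcp_pos: [0.4317, -0.0366, 0.1623]
tool_rot: [3.141, -0.0, 0.108]
force: [-0.5, 0.4, -0.2]
width: 0.034
```

Run:
```python
from h import *
st();c=calibration("wrist");goto((-.187,0,.081));im=capture("wrist")
cv2.imwrite("pics/j_wrist.png",im[:,:,::-1])
```

```text
t 14.275 yaw-ch 0.01264194268511784 rp [ 3.14148912e+00 -6.80177100e-05] chTCP [-0.1877 -0.0003  0.1623] w 0.034 F [-0.5  0.4 -0.2] nose 0.014 tipz 0.14833646570595788
units [ 0.04 -0.02  4.07]
```

View pics/j_wrist.png

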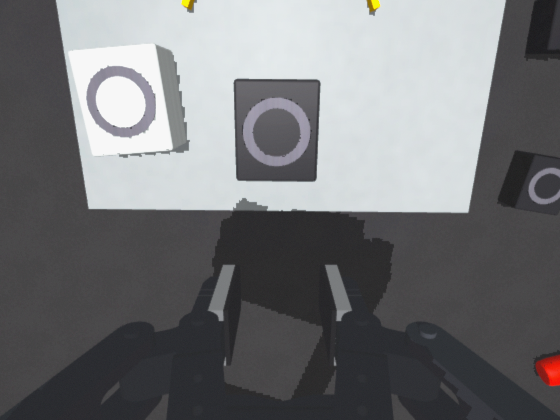

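>>> {"api": "carry_out", "payload": {
  "motion": [0,0,0.09,0,0,0.8,0.6,0,0,0,0,0,0.8,0.6,0,0,0,0,0,0.8,0.6,0,0,0,0,0,0.8,0.6,0,0,0,0,0,0.8,0.6,0,0,0,0,0,0,0.6]
}}

```text
time_s: 15.08
tcp_pos: [0.4309, -0.0373, 0.081]
tool_rot: [-3.141, 0.002, 0.093]
force: [0.1, -0.2, 1.3]
width: 0.034
```

Run:
```python
from h import *
st();goto((-.100,0,.081))
```

```text
t 15.075 yaw-ch -0.0016568429729391376 rp [-3.14096267e+00  2.03669467e-03] chTCP [-0.1886 -0.0009  0.081 ] w 0.034 F [ 0.1 -0.2  1.3] nose 0.014 tipz 0.06702807499695355
units [ 4.43 -0.05 -0.01]
```

>>> {"api": "carry_out", "payload": {
  "motion": [0,0,0,0.3,0,0,0.6,0,0,0,0.3,0,0,0.6,0,0,0,0.3,0,0,0.6,0,0,0,0.3,0,0,0.6,0,0,0,0.3,0,0,0.6,0,0,0,0.35,0,0,0.6,0,0,0,0.35,0,0,0.6,0,0,0,0.35,0,0,0.6,0,0,0,0.35,0,0,0.6,0,0,0,0.35,0,0,0.6,0,0,0,0.3,0,0,0.6,0,0,0,0.15,0,0,0.6]
}}

```text
time_s: 16.58
tcp_pos: [0.5056, -0.0305, 0.0823]
tool_rot: [3.142, 0.0, 0.093]
force: [-3.2, -0.5, 5.0]
width: 0.0341
```

Run:
```python
from h import *
st();im=capture("wrist")
cv2.imwrite("pics/k_wrist.png",im[:,:,::-1])
```

```text
t 16.575 yaw-ch -0.001587864029056335 rp [3.14150563e+00 2.74665095e-06] chTCP [-0.1135 -0.0012  0.0823] w 0.0341 F [-3.2 -0.5  5. ] nose 0.014 tipz 0.06833113809659438
```

View pics/k_wrist.png

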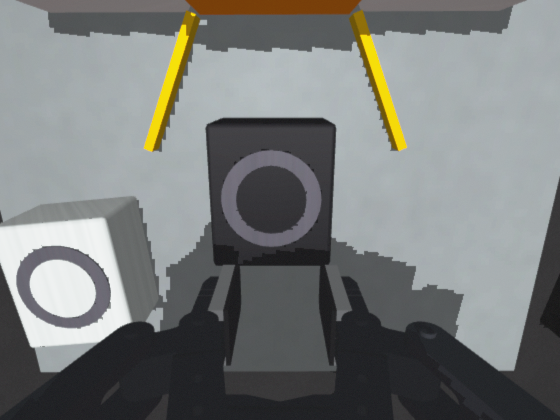

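>>> {"api": "carry_out", "payload": {
  "motion": [0,0,0,0.3,0,0,0.6,0,0,0,0.3,0,0,0.6,0,0,0,0.3,0,0,0.6,0,0,0,0.3,0,0,0.6,0,0,0,0.3,0,0,0.6,0,0,0,0.3,0,0,0.6,0,0,0,0.3,0,0,0.6,0,0,0,0.3,0,0,0.6,0,0,0,0.25,0,0,0.6,0,0,0,0.25,0,0,0.6,0,0,0,0.2,0,0,0.6,0,0,0,0.1,0,0,0.6]
}}

```text
time_s: 18.12
tcp_pos: [0.5693, -0.0245, 0.0823]
tool_rot: [3.142, 0.0, 0.093]
force: [-4.0, 0.0, 6.2]
width: 0.0341
```

Run:
```python
from h import *
st();im=capture("wrist");b=capture("side")
cv2.imwrite("pics/l.png",np.hstack([im[::1],cv2.resize(b[150:260,270:390],(240,420))])[:,:,::-1])
```

```text
t 18.125 yaw-ch -0.001633144076489651 rp [3.14156286e+00 1.33105212e-04] chTCP [-0.0496 -0.0013  0.0823] w 0.0341 F [-4.   0.   6.2] nose 0.014 tipz 0.0682748131801422
```

View pics/l.png

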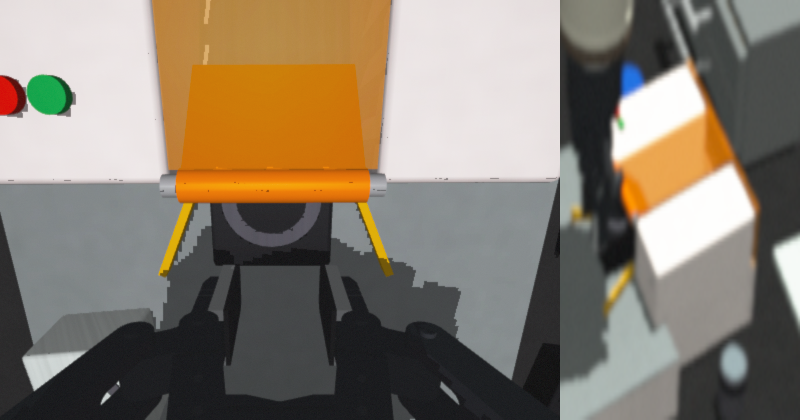

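The flap is swung well open with the head centred under it. On to the chute edge.

>>> {"api": "carry_out", "payload": {
  "motion": [0,0,0,0.2,0,0,0.6,0,0,0,0.2,0,0,0.6,0,0,0,0.2,0,0,0.6,0,0,0,0.2,0,0,0.6,0,0,0,0.2,0,0,0.6,0,0,0,0.2,0,0,0.6,0,0,0,0,0,0,0.6]
}}

```text
time_s: 19.1
tcp_pos: [0.5934, -0.0223, 0.0823]
tool_rot: [3.141, -0.0, 0.093]
force: [-0.8, -0.3, 3.9]
width: 0.0341
```

Run:
```python
from h import *
st();im=capture("wrist")
cv2.imwrite("pics/m.png",im[:,:,::-1])
```

```text
t 19.1 yaw-ch -0.0015601641432190505 rp [ 3.14148541e+00 -3.62223125e-04] chTCP [-0.0254 -0.0014  0.0823] w 0.0341 F [-0.8 -0.3  3.9] nose 0.014 tipz 0.06828542902903946
```

View pics/m.png

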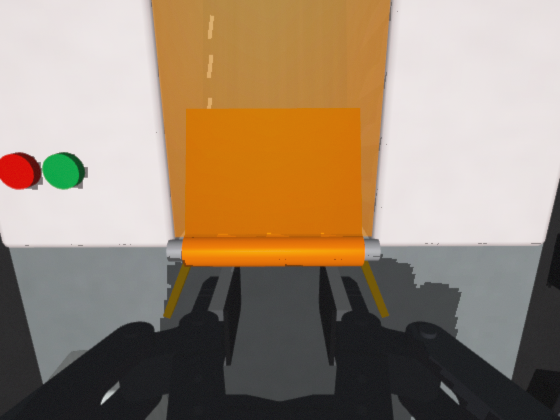

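>>> {"api": "carry_out", "payload": {
  "motion": [0,0,0,0.15,0,0,0.6,0,0,0,0.1,0,0,0.6,0,0,0,0,0,0,0.6,0,0,0,0,0,0,0.6]
}}

```text
time_s: 19.65
tcp_pos: [0.598, -0.0218, 0.0822]
tool_rot: [3.142, -0.0, 0.093]
force: [-2.3, -0.1, 4.8]
width: 0.034
```

Run:
```python
from h import *
st();im=capture("wrist")
cv2.imwrite("pics/n.png",im[:,:,::-1])
```

```text
t 19.65 yaw-ch -0.0016408168400335044 rp [ 3.14152413e+00 -3.01731039e-05] chTCP [-0.0207 -0.0014  0.0822] w 0.034 F [-2.3 -0.1  4.8] nose 0.014 tipz 0.06824862569583678
```

View pics/n.png

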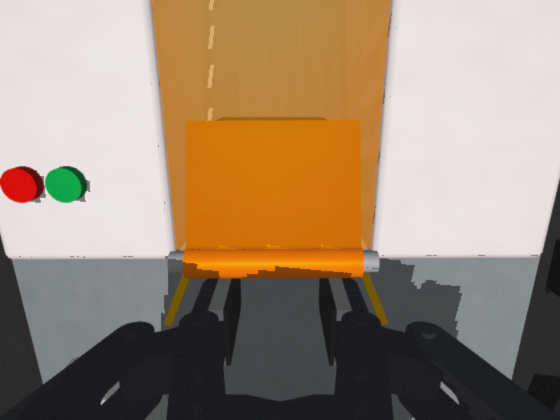

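Run:
```python
from h import *
st();a=capture("scene");b=capture("side")
cv2.imwrite("pics/o.png",np.hstack([cv2.resize(a[220:330,225:335],(400,400)),cv2.resize(b[150:260,270:380],(400,400))])[:,:,::-1])
```

```text
t 19.7 yaw-ch -0.0016021983137539941 rp [ 3.14148974e+00 -1.06300444e-04] chTCP [-0.0207 -0.0014  0.0823] w 0.0339 F [-1.2  0.   3.6] nose 0.014 tipz 0.06827637613701952
```

View pics/o.png

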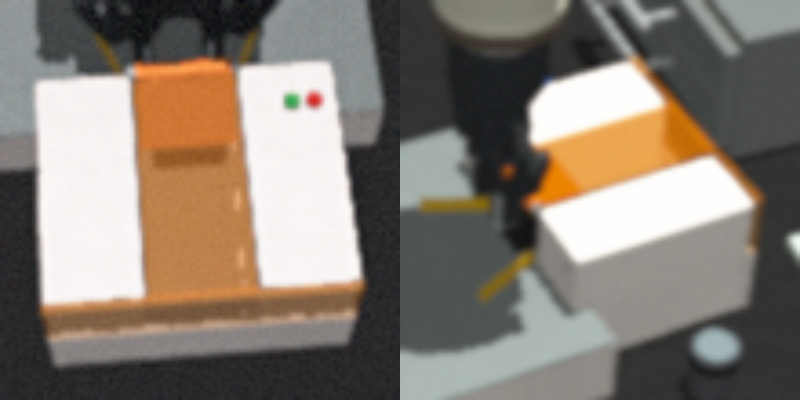

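>>> {"api": "carry_out", "payload": {
  "motion": [0,0,0,0.1,0,0,0.6,0,0,0,0.05,0,0,0.6,0,0,0,0,0,0,0.6]
}}

```text
time_s: 20.18
tcp_pos: [0.6008, -0.0216, 0.0824]
tool_rot: [3.141, 0.0, 0.093]
force: [-2.2, -0.7, 6.2]
width: 0.0343
```

Run:
```python
from h import *
st();im=capture("wrist");a=capture("scene")
cv2.imwrite("pics/p.png",np.hstack([im[:,150:500],cv2.resize(a[220:330,225:335],(420,420))])[:,:,::-1])
```

```text
t 20.175 yaw-ch -0.0016142205904896845 rp [3.14146357e+00 2.01678736e-04] chTCP [-0.0179 -0.0014  0.0824] w 0.0343 F [-2.2 -0.7  6.2] nose 0.014 tipz 0.06838298749567435
```

View pics/p.png

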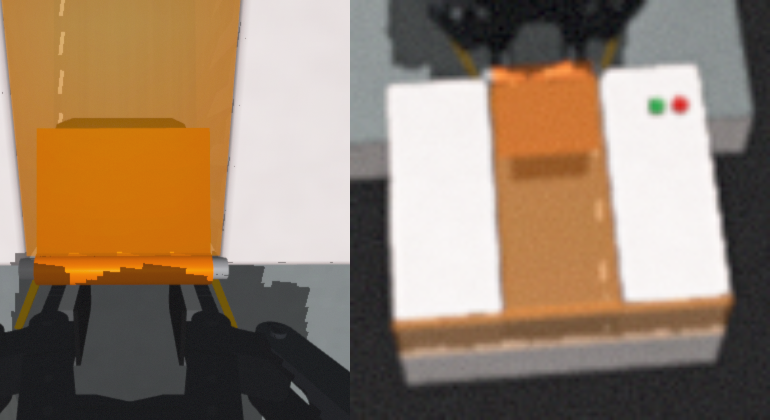

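Run:
```python
from h import *
c=calibration("wrist")
for nm,uv,z in(("front",(270,119),.096),("frontL",(210,119),.096),("hinge",(270,268),.118),("flapedge",(270,128),.098),("roof front L",(168,262),.116)): print(nm,toC(ray("wrist",uv,z,c)).round(4))
for x in(-.02,-.015,-.01,-.005): print(x,proj("wrist",toW((x,0,.062)),c),proj("wrist",toW((x,.025,.096)),c))
```

```text
front [0.0514 0.0007 0.096 ]
frontL [0.0514 0.0232 0.096 ]
hinge [0.0007 0.0007 0.118 ]
flapedge [0.0482 0.0007 0.098 ]
roof front L [0.0021 0.0378 0.116 ]
-0.02 [[274.2445337  255.07925726]] [[215.6878889  288.03634559]]
-0.015 [[274.19194278 246.26420427]] [[215.05355642 277.73016441]]
-0.01 [[274.1384943  237.30541046]] [[214.40673264 267.22103355]]
-0.005 [[274.08416711 228.19933111]] [[213.74704493 256.50289867]]
```

>>> {"api": "carry_out", "payload": {
  "motion": [0,0,0,0.1,0,0,0.6,0,0,0,0.05,0,0,0.6,0,0,0,0,0,0,0.6]
}}

```text
time_s: 20.65
tcp_pos: [0.6029, -0.0214, 0.0824]
tool_rot: [3.142, 0.002, 0.093]
force: [-12.3, -1.2, 11.3]
width: 0.0343
```

Run:
```python
from h import *
st();im=capture("wrist");a=capture("scene")
cv2.imwrite("pics/q.png",np.hstack([im[:,150:500],cv2.resize(a[220:330,225:335],(420,420))])[:,:,::-1])
```

```text
t 20.65 yaw-ch -0.001519428782941451 rp [3.14153867e+00 2.22291934e-03] chTCP [-0.0158 -0.0014  0.0824] w 0.0343 F [-12.3  -1.2  11.3] nose 0.014 tipz 0.0683743571045684
```

View pics/q.png

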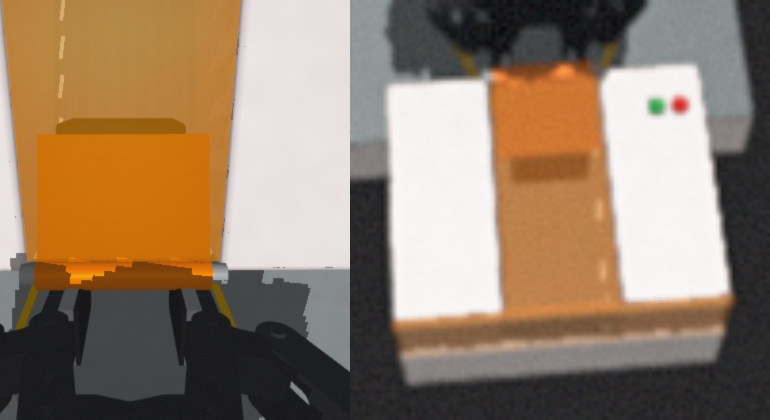

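>>> {"api": "carry_out", "payload": {
  "motion": [0,0,0,-0.3,0,0,0.6,0,0,0,-0.5,0,0,0.6,0,0,0,-0.5,0,-0.3,0.6,0,0,0,0,0,0,0.6]
}}

```text
time_s: 21.25
tcp_pos: [0.5775, -0.0238, 0.0891]
tool_rot: [3.141, -0.001, 0.093]
force: [-0.3, -0.2, 0.3]
width: 0.0344
```

Run:
```python
from h import *
st();im=capture("wrist");a=capture("scene")
cv2.imwrite("pics/r.png",np.hstack([im[:,150:500],cv2.resize(a[220:330,225:335],(420,420))])[:,:,::-1])
```

```text
t 21.25 yaw-ch -0.0018192926153870748 rp [ 3.14124099e+00 -9.39740811e-04] chTCP [-0.0413 -0.0014  0.0891] w 0.0344 F [-0.3 -0.2  0.3] nose 0.014 tipz 0.07509973839963092
```

View pics/r.png

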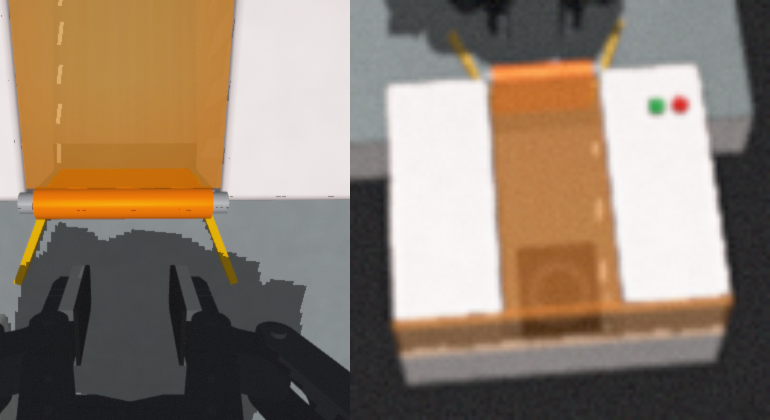

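The head has slid to the bottom of the chute and the flap is shut. I'll draw the fingers well clear and verify.

>>> {"api": "carry_out", "payload": {
  "motion": [0,0,0,-0.6,0,-0.3,0.6,0,0,0,-0.6,0,-0.6,0.6,0,0,0,-0.6,0,-0.8,0.6,0,0,0,-0.6,0,-0.8,0.6,0,0,0,-0.6,0,-0.8,0.6,0,0,0,-0.6,0,-0.8,0.6,0,0,0,0,0,0,0.6,0,0,0,0,0,0,0.6]
}}

```text
time_s: 22.35
tcp_pos: [0.5062, -0.0304, 0.17]
tool_rot: [-3.142, 0.0, 0.093]
force: [0.2, 1.0, -0.2]
width: 0.0344
```

Run:
```python
from h import *
st();c=calibration("wrist");im=capture("wrist");a=capture("scene")
cv2.imwrite("pics/s.png",im[:,:,::-1])
cv2.imwrite("pics/t.png",cv2.resize(a[150:330,170:390],None,fx=3.3,fy=3.3,interpolation=cv2.INTER_CUBIC)[:,:,::-1])
```

```text
t 22.35 yaw-ch -0.0017268202901128682 rp [-3.14159235e+00  2.36050711e-04] chTCP [-0.1129 -0.0012  0.17  ] w 0.0344 F [ 0.2  1.  -0.2] nose 0.014 tipz 0.1559789528627083
```

View pics/s.png

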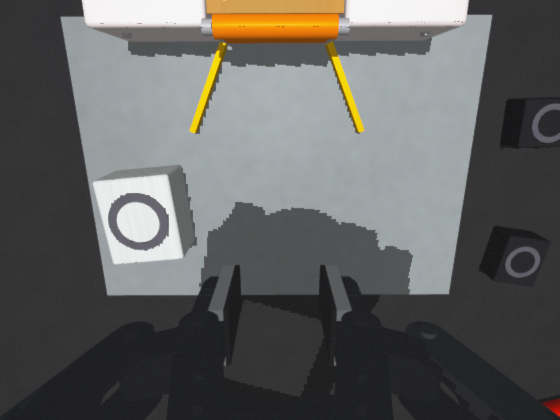

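View pics/t.png

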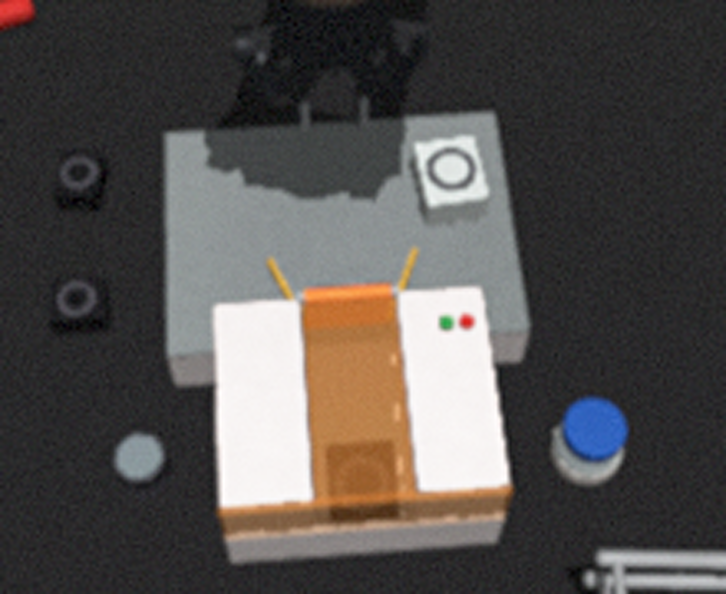

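Run:
```python
from h import *
for z in(.05,.06): print(toC(ray("scene",(280.3,294.6),z),(.61765,-.01507,.095)).round(4))
print(sign_off())
```

```text
[0.1185 0.0039 0.05  ]
[0.122  0.0035 0.06  ]
the job is handed in; nothing more can be done
None
```

The black head is inside the chamber at the bottom of the chute, the flap hangs shut, and I handed the job in at about 22 s of the 56 s allowed.

**What I did:** I pushed the head sideways into line with the entrance, using both fingertips. I then pushed it from behind through the flap until its middle was about 5 mm past the chute top. It did not slide while the fingers were against it, but went down once I drew them back.

**Last checks:**
- **Black head:** its ring measures about x = 0.12 m, y = 0.004 m in the chamber frame, from the scene camera only and with its height assumed. It looks upright.
- **Flap:** it looks fully shut in the wrist and scene pictures, though I could not read the joint value itself.
- **Silver head:** its ring is within about 1 pixel (roughly 2 mm) of where it started.
- **Other loose things:** the jar and lens tube look unmoved. The handpiece, screwdriver and filter case were not measured again; the arm never came near them at their height.
- **Robot:** it touches nothing, with the fingertips about 95 mm above the deck.

**What disagreed:**
- **Camera offset:** the scene and side cameras differed by 4–6 mm sideways on where the chamber stands. I settled this with the wrist view.
- **Low fingertips:** a steady upward force of 4–6 N during the forward push suggests the fingertips rubbed lightly on the deck, lower than I had worked out.
- **Contact near the hinge:** on the last few millimetres the wrist force rose to about 12 N, probably a finger against the hinge rod. I stopped and backed off.

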